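Wind the spring barrel to the studded tooth

TASK

Wind the chart-drum spring barrel, the toothed wheel with the sprung pawl at its rim, clockwise by its bar grip until the pawl has clicked in behind the tooth that carries the round stud, then let go so that the pawl alone holds it there. Do not wind on until a later tooth is caught, and leave the similar plain knob, the one without teeth, as it is.

Things in the scene. Friction and masses are not known exactly. Their poses are not given: they have to be found in the camera images.
- winder (a joint): Toothed steel ratchet wheel, 116 mm across, top face 48 mm above the shelf, on a black iron plate 165 x 140 mm. Rad, growing as it is wound clockwise seen from above. The pawl catches at 0, 0.524, 1.047, 1.571. The chosen tooth, with a round stud on top (12 mm across, 6 mm high, 46 mm from the axis), is caught at 1.047. Starts held at about 0 or 0.524. A spring pulls it back, 0.12 to 0.17 N m.
- winder_grip (a point): Point on the wheel's upright axis 80 mm above the shelf, where its bar grip is to be held; turns with the wheel. x runs along the bar, z up. The dark steel bar is 60 mm long, 16 mm wide, 30 mm high (62 to 92 mm above the shelf), on a 24 mm neck. Keep fingertips above the stud (top at 54 mm). Hold the bar all the while: on release the wheel springs back to the last tooth caught.
- pawl (a joint): Sprung steel pawl, 40 mm long, beside the wheel's rim, pivot 76 mm from the wheel's axis. Rad: 0 fully down in a notch, about 0.18 on the point of a tooth. It closes by itself and need not be touched. It drops in as the wheel reaches a catch value: wind a little beyond that (0.1 to 0.4 rad), then release.
- vent (a joint): The plain knob, to be left alone: a smooth steel disc without teeth, 100 mm across, on a round grey base, with the same bar grip, 92 mm high in all, 0.26 to 0.44 m from the barrel. Value in rad, 0 at the start; stiff, stays where it is turned.

How it is judged:
At the end, for the whole second after the job is handed in: The wheel, let go and at rest, is held by the pawl at the studded tooth: winder reads 1.047 within 0.1 rad and pawl reads under 0.06 rad (fully down in the notch) (value of joint winder between 0.9472 and 1.1472 rad and value of joint pawl below 0.06 rad and velocity of joint winder between -0.1 and 0.1 rad/s); the robot touches nothing.
It fails at once if the wheel is wound on until a later tooth is caught (winder above 1.62 rad) (value of joint winder above 1.62 rad).
It fails at once if the plain knob is turned by more than 0.15 rad (value of joint vent above 0.15 rad or value of joint vent below -0.15 rad).
It also fails if it takes over 32 s, if anything falls off the work surface, if the arm or the gripper's body presses on something with over 40 N, if the wrist force passes 120 N, or if a joint passes its speed limit or range.

ROBOT

A 7-joint arm with a two-finger parallel gripper is mounted at the origin on the work surface. World frame = base frame: x ahead of the robot, y to its left, z up, the work surface at z = 0. Lengths are in m, angles in rad, forces in N, time in s.
With the tool pointing down it reaches from about 0.35 to 0.9 m from the base axis. Payload 8.1 kg.
Tool frame: the origin (TCP) lies midway between the tips of the shut fingers; the grasp point (between the pads) lies 19 mm behind it; z points along the fingers, y is the direction in which the jaws open and shut (so a half turn about z gives the same grasp; the last joint's range is limited). The gripper opens to 92 mm and grips with 3 to 60 N. Pads are 19 mm wide; open, the fingers measure 130 mm over their backs; the gripper's body (75 mm by 190 mm) begins 47 mm behind the grasp point.
Start: joints at [1.096, 0.434, 0.025, 1.573, -0.012, 1.134, -0.075], TCP at [0.227, -0.582, 0.227] pointing down, gripper open.
Joint ranges: [-2.62, 2.62], [-0.44, 2.09], [-1.27, 1.32], [0.08, 2.57], [-1.32, 4.46], [0.12, 2], [-2.74, 2.74]. Speed limits (rad/s): [2.22, 2.22, 3.01, 3.01, 3.14, 3.14, 3.14].

INTERFACE

Orientations are given as a rotation vector (axis times angle).
In Python, from cell import monitor, get_image, get_calibration, workorder, look_for, masks_of gives the robot as it stands.
- The arm moves only by the shell command python3 -m crank 'ROWS' [FORCE]. ROWS is JSON, a list of rows, each a list of 3 entries, a list of its own where there are three numbers: the shift along the tool's x, y, z in cm, then the turn about the tool's z in degrees, then the closure in counts, from 0 (fully open) to 255 (shut). A call has 1 to 5 rows; each row shifts and turns the commanded pose from where the row before left it, along the tool's axes as they then stand; what a row does not reach is not made up. A row lasts 1/10 s, in which the tool goes at most 50 mm and 8.59 degrees, less where a joint would pass 70% of its speed; a pose out of reach is approached as far as the arm can. A call with a gripper value outside its range is refused whole. The fingers move at their own pace and stop on an object; FORCE is the grip in N (left out, the last holds). Time passes only in rows, so rows that do not move let the fingers close. It gives the time, the measured TCP pose, the force and the opening at its end, in the units of the state.
- monitor.observe(): the state, without advancing time (a new reading comes with each control period).
- get_image(name): name is "scene" or "top" or "wrist"; returns (picture, depth): 420x560x3 uint8, red, green, blue; 420x560 float32, m along the optical axis (not along the pixel's ray), 0 where there is no reading.
- get_calibration(name): a dict with "fx", "fy", "cx", "cy" (pixels), "R" (3x3) and "t" (3): a world point X has camera coordinates R X + t. Camera axes: x right, y down, z forward; pixel columns grow to the right and rows downward; lengths in m; the calibration is good to about 2 mm. The wrist camera is an equidistant fisheye: a pixel r from the principal point sees the ray r / f radians off the axis. A picture is of the moment at which its call begins: read the wrist's pose just before it. get_calibration takes no time and is no camera call; for the wrist camera it gives the pose at the moment of the call.
- workorder.sign_off(): hands the job in, once; it reports no verdict.
Trained networks look in the newest picture that a camera, given by its name, has taken for a name from the list of things; names that differ only in an ending like _2 or _b are one class to them, and where a whole thing is asked for, a point or a joint stands for the part that bears it (a point fixed in the world has none). Each returns a list of dicts, best first, with "score" (0 to 1); they miss things now and then, are a little off and sometimes report something else, mostly with a low value. They report only what shows in the picture. A call takes as long as a camera call.
- look_for(label, camera): "location" ([x, y, z] in m, in world coordinates, good to about 4 mm: the middle of the surface that is visible of it).
- masks_of(label, camera): "region" (420x560 bool, what is visible of it).
The state is a dict: "clock": time; "joints": joint angles; "dq": joint speeds; "joint_efforts": joint torques, N m; "position": TCP position; "ee_rot": TCP orientation; "force": force on the tool from outside, world axes, zero at the start; "ft_torque": the same for the moment, N m; "width": opening from 0.0 (shut) to 1.0 (fully open).
Only numpy, scipy, OpenCV 4.12 (cv2) and the standard library are available. Lean on these libraries where they do the work, as an engineer would, in place of code of your own. Each camera call takes 0.05 s, during which the arm holds its last target.

## Working session

There is one attempt and no reset: what is moved stays moved. The work goes in short steps, Python scripts to look and compute and a shell command to move; the robot and the scene stay as the last step left them, time stands still between calls to the robot, and variables do not carry over. Pictures are saved under pics/ and viewed, and the job is handed in when it is done.

```bash
mkdir -p pics; ls; cat > h.py <<'E'
import numpy as np, cv2
from cell import monitor, get_image, get_calibration, workorder, look_for, masks_of
np.set_printoptions(precision=4, suppress=True)
def save(n,f):
    im,d=get_image(n); cv2.imwrite('pics/'+f,im[:,:,::-1]); return im,d
E
python3 - <<'E'
from h import *
s=monitor.observe(); print(s)
for c in ['scene','top']:
    save(c,c+'0.png')
    for l in ['winder','winder_grip','vent','pawl']:
        print(c,l,look_for(l,c))
E
```

```text
pics
{'clock': 0.0, 'joints': array([ 1.0964,  0.4352,  0.025 ,  1.5741, -0.0116,  1.134 , -0.0751]), 'dq': array([ 0.0001, -0.001 , -0.0004, -0.0023,  0.0004, -0.0008, -0.0006]), 'joint_efforts': array([ -0.0001, -66.7853,   0.9847, -31.4454,  -0.0606,   0.0429,
         0.0002]), 'position': array([ 0.2268, -0.5819,  0.226 ]), 'ee_rot': array([-3.086 , -0.5803,  0.0007]), 'force': array([ 0.0603, -0.0339, -0.679 ]), 'ft_torque': array([-0.0607, -0.0044,  0.0143]), 'width': 1.000943521235156}
scene winder [{'location': [0.5549, -0.1949, 0.0451], 'score': 0.9}]
scene winder_grip [{'location': [0.5535, -0.198, 0.0483], 'score': 0.84}]
scene vent [{'location': [0.487, 0.1356, 0.0477], 'score': 0.81}]
scene pawl [{'location': [0.6052, -0.1794, 0.0498], 'score': 0.6}]
top winder [{'location': [0.5372, -0.1884, 0.0515], 'score': 0.7}]
top winder_grip [{'location': [0.5376, -0.1906, 0.0441], 'score': 0.61}, {'location': [0.4747, 0.1376, 0.0482], 'score': 0.26}]
top vent [{'location': [0.4754, 0.1364, 0.0467], 'score': 0.7}]
top pawl [{'location': [0.6054, -0.1772, 0.0431], 'score': 0.71}]
```

View pics/top0.png

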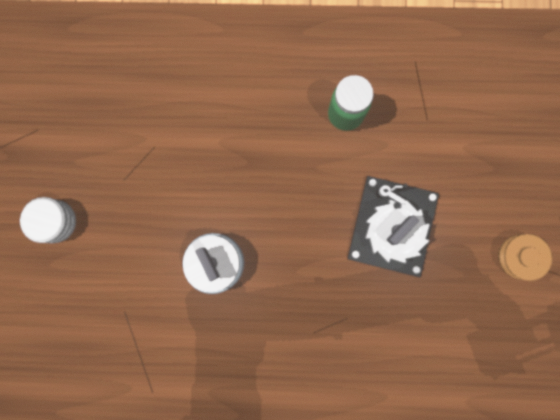

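View pics/scene0.png

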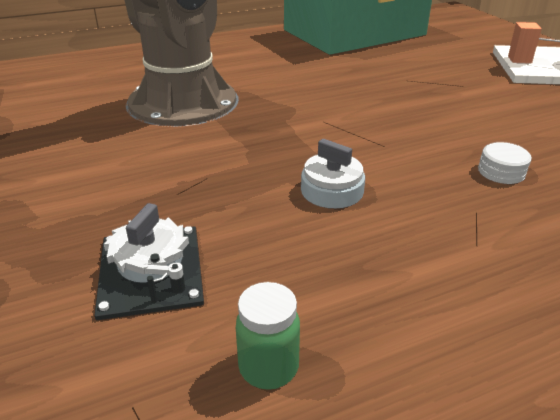

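```bash
python3 - <<'E'
from h import *
im,d=get_image('top'); k=get_calibration('top')
v,u=np.mgrid[:420,:560]; ok=d>0
P=np.stack([(u-k['cx'])/k['fx']*d,(v-k['cy'])/k['fy']*d,d],-1)
W=(P-k['t'])@k['R']
np.save('W.npy',W)
for c in [(0.54,-0.19)]:
    m=ok&(np.hypot(W[...,0]-c[0],W[...,1]-c[1])<0.06)&(W[...,2]>0.082)&(W[...,2]<0.1)
    q=W[m]; xy=q[:,:2].astype(np.float32)
    print(m.sum(), q.mean(0), cv2.minAreaRect(xy), q[:,2].max())
    ys,xs=np.where(m); print(xs.min(),xs.max(),ys.min(),ys.max())
x0,y0=int(xs.mean()),int(ys.mean())
c=im[max(0,y0-75):y0+75,max(0,x0-90):x0+90]
print(max(0,x0-90),max(0,y0-75))
cv2.imwrite('pics/topcrop.png',cv2.resize(c[:,:,::-1],None,fx=4,fy=4,interpolation=cv2.INTER_CUBIC))
E
```

```text
368 [ 0.5389 -0.1922  0.0914] ((0.5391541719436646, -0.19308748841285706), (0.016388367861509323, 0.05988720804452896), 47.35538101196289) 0.09555696260945752
388 418 215 244
313 154
```

View crop.

View pics/topcrop.png

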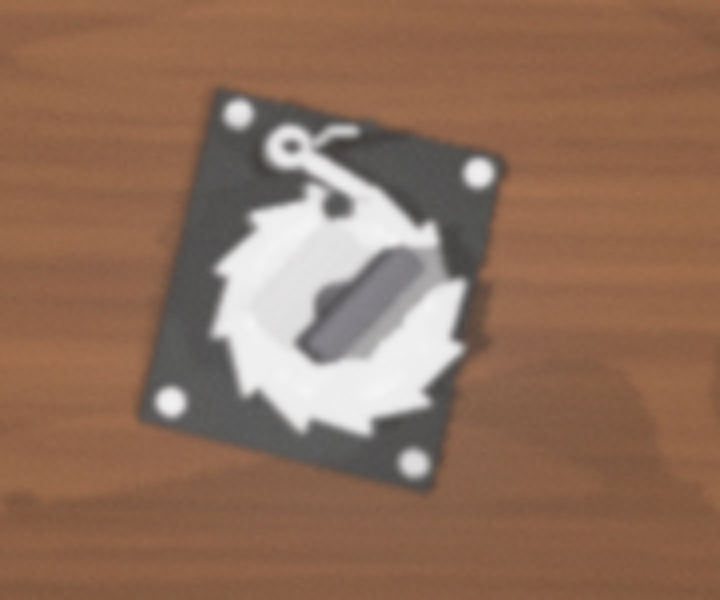

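```bash
python3 - <<'E'
from h import *
W=np.load('W.npy')
m=(np.hypot(W[...,0]-.54,W[...,1]+.19)<0.06)&(W[...,2]>0.082)&(W[...,2]<0.1)
xy=W[m][:,:2].astype(np.float32)
r=cv2.minAreaRect(xy); b=cv2.boxPoints(r); print(b)
e=xy-xy.mean(0); w,V=np.linalg.eigh(e.T@e); print('bar dir',V[:,1],np.degrees(np.arctan2(V[1,1],V[0,1])))
# wheel centre from depth band
m=(np.hypot(W[...,0]-.54,W[...,1]+.19)<0.065)&(W[...,2]>0.042)&(W[...,2]<0.052)
print(m.sum(), cv2.minEnclosingCircle(W[m][:,:2].astype(np.float32)))
m=(np.hypot(W[...,0]-.54,W[...,1]+.19)<0.1)&(W[...,2]>0.05)&(W[...,2]<0.06)
print(np.c_[np.argwhere(m)[:,::-1],W[m]][:40])
s=monitor.observe()
from scipy.spatial.transform import Rotation as R
print(R.from_rotvec(s['ee_rot']).as_matrix())
E
```

```text
[[ 0.5116 -0.1788]
 [ 0.5556 -0.2194]
 [ 0.5667 -0.2073]
 [ 0.5227 -0.1668]]
bar dir [-0.7392  0.6735] 137.6651
2326 ((0.543186366558075, -0.19276191294193268), 0.06202174350619316)
[[404.     183.       0.6249  -0.2046   0.0513]
 [405.     183.       0.625   -0.2065   0.051 ]
 [403.     184.       0.6226  -0.2022   0.0536]
 [404.     184.       0.6227  -0.204    0.0535]
 [405.     184.       0.6227  -0.2057   0.0537]
 [406.     184.       0.6228  -0.2076   0.0532]
 [402.     185.       0.6211  -0.201    0.0516]
 [403.     185.       0.6213  -0.2031   0.0503]
 [404.     185.       0.621   -0.2043   0.0523]
 [405.     185.       0.6214  -0.2067   0.0504]
 [406.     185.       0.6211  -0.2078   0.0526]
 [383.     186.       0.6185  -0.167    0.0509]
 [384.     186.       0.6185  -0.1688   0.0511]
 [386.     186.       0.6185  -0.1722   0.0517]
 [387.     186.       0.6188  -0.1744   0.0502]
 [403.     186.       0.619   -0.2023   0.0531]
 [404.     186.       0.6192  -0.2042   0.0527]
 [405.     186.       0.6192  -0.206    0.0526]
 [406.     186.       0.6193  -0.2079   0.0522]
 [383.
[... 384 characters left out ...]
     188.       0.6147  -0.1703   0.0524]
 [386.     188.       0.6148  -0.1722   0.0519]
 [387.     188.       0.6146  -0.1736   0.0535]
 [382.     189.       0.6131  -0.1655   0.0501]
 [383.     189.       0.6129  -0.167    0.0513]
 [384.     189.       0.6128  -0.1685   0.0522]
 [385.     189.       0.6129  -0.1703   0.0522]
 [386.     189.       0.6128  -0.1719   0.053 ]
 [387.     189.       0.6126  -0.1733   0.0549]
 [388.     189.       0.6133  -0.1761   0.0506]
 [389.     189.       0.6133  -0.1779   0.0506]
 [383.     190.       0.6107  -0.1664   0.0539]
 [384.     190.       0.6109  -0.1685   0.0526]]
[[ 0.9317  0.3633 -0.    ]
 [ 0.3633 -0.9317 -0.    ]
 [-0.      0.     -1.    ]]
```

The top view shows the toothed wheel with its bar near pixel (403,230), and the pawl's tip to the upper right of the wheel. A dark stud-like spot sits near (397,205). I'll move above the wheel for a closer look before deciding which tooth this is.

```bash
python3 -m crank '[[[4.3,-2.5,0],0,0],[[4.3,-2.5,0],0,0],[[4.3,-2.5,0],0,0],[[4.3,-2.5,0],0,0],[[4.3,-2.5,0],0,0]]' ; python3 -m crank '[[[4.3,-2.5,0],0,0],[[4.3,-2.5,0],0,0],[[4.3,-2.5,0],0,0],[[4.3,-2.5,0],0,0],[[4.3,-2.5,0],0,0]]'; python3 -m crank '[[[0,0,0],-8.5,0],[[0,0,0],-8.5,0],[[0,0,0],-8.5,0],[[0,0,0],-8.5,0],[[0,0,0],-8.5,0]]'; python3 - <<'E'
from h import *
from scipy.spatial.transform import Rotation as R
save('wrist','w1.png'); s=monitor.observe(); print(s)
print(R.from_rotvec(s['ee_rot']).as_matrix())
W=np.load('W.npy'); z=W[...,2]
m=(np.hypot(W[...,0]-.54,W[...,1]+.19)<0.25)&(z>.1)
print(m.sum(), W[m].max(0),W[m].min(0))
E
```

```text
clock: 1.05
position: [0.3829, -0.3862, 0.227]
ee_rot: [3.087, 0.58, 0.001]
force: [1.1, -1.0, 0.1]
width: 0.999
clock: 1.55
position: [0.5379, -0.1916, 0.2271]
ee_rot: [3.087, 0.58, 0.001]
force: [0.7, -0.2, -0.4]
width: 1.002
clock: 2.05
position: [0.5369, -0.1933, 0.2268]
ee_rot: [2.662, 1.668, 0.0]
force: [0.1, 0.5, 0.2]
width: 0.999
{'clock': 2.1, 'joints': array([ 0.4839,  0.3703, -0.3141,  1.6883,  0.1259,  1.1029, -0.3093]), 'dq': array([-0.0179, -0.0033,  0.0355,  0.0016, -0.0217, -0.0044, -0.2751]), 'joint_efforts': array([  0.2323, -60.0021,  -3.098 , -30.8967,  -0.2485,  -0.0705,
        -2.3293]), 'position': array([ 0.5368, -0.1933,  0.2267]), 'ee_rot': array([ 2.6543,  1.6802, -0.0004]), 'force': array([-0.6091, -0.3468, -0.1241]), 'ft_torque': array([-0.1027, -0.001 , -0.0098]), 'width': 1.0030365921975195}
[[ 0.4278  0.9039 -0.0001]
 [ 0.9039 -0.4278 -0.0003]
 [-0.0003  0.0001 -1.    ]]
1515 [0.782  0.0006 0.771 ] [ 0.4989 -0.1349  0.1   ]
```

```bash
ls pics
```

```text
scene0.png
top0.png
topcrop.png
w1.png
```

View pics/w1.png

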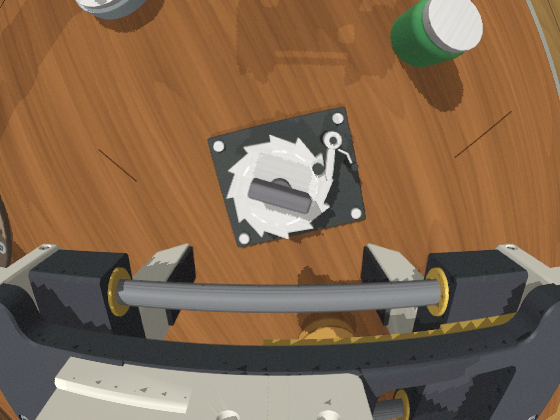

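```bash
python3 - <<'E'
from h import *
im=cv2.imread('pics/w1.png'); c=im[100:260,200:380]
cv2.imwrite('pics/w1c.png',cv2.resize(c,None,fx=3.7,fy=3.7,interpolation=cv2.INTER_CUBIC))
E
```

```text
(no output)
```

View pics/w1c.png

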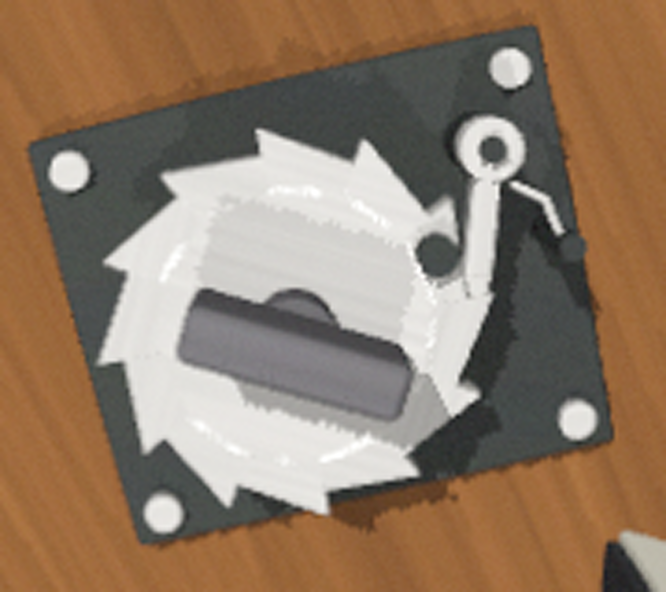

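The pawl rests behind the tooth with its point at crop (490,295). The stud at (437,255) sits on the next tooth, whose point is at (440,205). So the wheel starts at about 0.524 and needs one more tooth: 30° plus about 12° of overtravel. I'll refine the grip pose from the wrist depth.

```bash
cat >> h.py <<'E'
from scipy.spatial.transform import Rotation as R
def wristcloud():
    k=get_calibration('wrist'); im,d=get_image('wrist')
    v,u=np.mgrid[:420,:560]; a=(u-k['cx'])/k['fx']; b=(v-k['cy'])/k['fy']; r=np.hypot(a,b)+1e-9
    P=np.stack([np.tan(r)*a/r*d,np.tan(r)*b/r*d,d],-1)
    return im,d,(P-k['t'])@k['R']
def bar(W,d,c=(.54,-.193)):
    m=(d>0)&(np.hypot(W[...,0]-c[0],W[...,1]-c[1])<0.05)&(W[...,2]>0.085)&(W[...,2]<0.1)
    q=W[m]; r=cv2.minAreaRect(q[:,:2].astype(np.float32)); e=q[:,:2]-q[:,:2].mean(0); w,V=np.linalg.eigh(e.T@e)
    print('bar n',m.sum(),'mean',q.mean(0),'rect',r,'ang',np.degrees(np.arctan2(V[1,1],V[0,1]))%180)
E
python3 - <<'E'
from h import *
im,d,W=wristcloud(); bar(W,d)
s=monitor.observe(); M=R.from_rotvec(s['ee_rot']).as_matrix(); print(s['position'],np.degrees(np.arctan2(M[1,0],M[0,0])))
E
```

```text
bar n 1116 mean [ 0.5404 -0.1922  0.0922] rect ((0.5400975346565247, -0.19321781396865845), (0.016411522403359413, 0.06028242036700249), 47.52767562866211) ang 137.6986185414032
[ 0.5368 -0.1934  0.2267] 63.923947550128666
```

```bash
python3 -m crank '[[[0,0,0],-8.2,0],[[0,0,0],-8.2,0],[[0,0,0],-8.2,0],[[0,0,0],-8.2,0],[[0,0,0],-8.2,0]]' ; python3 -m crank '[[[0,0,0],-8.2,0],[[0,0,0],-8.2,0],[[0,0,0],-8.2,0],[[0,0,0],-8.2,0],[[0,0,0],0,0]]'; python3 - <<'E'
from h import *
im,d,W=wristcloud(); bar(W,d)
cv2.imwrite('pics/w2.png',im[:,:,::-1])
s=monitor.observe(); M=R.from_rotvec(s['ee_rot']).as_matrix(); print(s['position'],s['joints'],np.degrees(np.arctan2(M[1,0],M[0,0])))
print('tool delta cm',100*M.T@(np.array([.540,-.193,.063])-s['position']))
E
```

```text
clock: 2.65
position: [0.5368, -0.1933, 0.2267]
ee_rot: [1.916, 2.49, -0.0]
force: [-0.4, -0.4, -0.4]
width: 1.002
clock: 3.15
position: [0.5368, -0.1934, 0.2266]
ee_rot: [-1.139, -2.928, -0.0]
force: [0.3, 0.3, 0.6]
width: 1.002
bar n 1063 mean [ 0.5386 -0.1919  0.0925] rect ((0.5396265387535095, -0.19296859204769135), (0.01601862534880638, 0.05908019095659256), 47.78460693359375) ang 137.7676962067067
[ 0.5368 -0.1933  0.2267] [ 0.6752  0.4132 -0.5854  1.6721  0.2474  1.1312  0.8466] 137.21899070450874
tool delta cm [-0.2135  0.2393 16.3656]
```

View pics/w2.png

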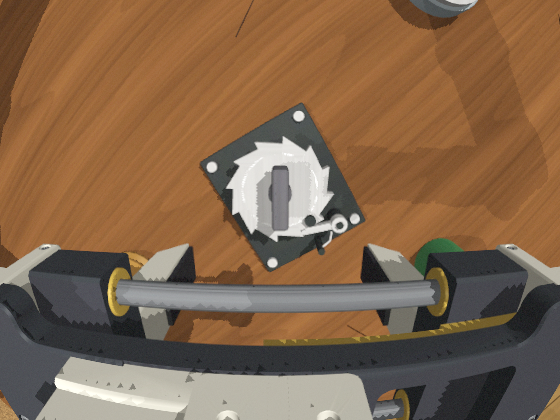

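The wrist view shows the bar at (280,198), parallel to the pads and centred between the fingers. I'll descend, close, and look again.

```bash
python3 -m crank '[[[-0.2,0.2,2],-0.5,0],[[0,0,3.5],0,0],[[0,0,3.5],0,0],[[0,0,3],0,0],[[0,0,2.3],0,0]]' 35; python3 -m crank '[[[0,0,1.2],0,0],[[0,0,0.8],0,0],[[0,0,0],0,0],[[0,0,0],0,0]]'; python3 - <<'E'
from h import *
im,d=save('wrist','w3.png')
s=monitor.observe(); M=R.from_rotvec(s['ee_rot']).as_matrix(); print(s['position'],s['force'],np.degrees(np.arctan2(M[1,0],M[0,0])))
print('tool delta cm',100*M.T@(np.array([.5395,-.193,.062])-s['position']))
E
```

```text
clock: 3.7
position: [0.5389, -0.1931, 0.0818]
ee_rot: [-1.134, -2.928, 0.001]
force: [0.6, -0.5, 0.4]
width: 0.998
clock: 4.1
position: [0.5404, -0.1932, 0.0647]
ee_rot: [1.125, 2.932, 0.0]
force: [0.3, -0.1, -0.4]
width: 1.0
[ 0.5405 -0.1932  0.0648] [-1.1598 -0.2282  0.7636] 138.04308866306206
tool delta cm [ 0.0926 -0.051   0.2838]
```

View pics/w3.png

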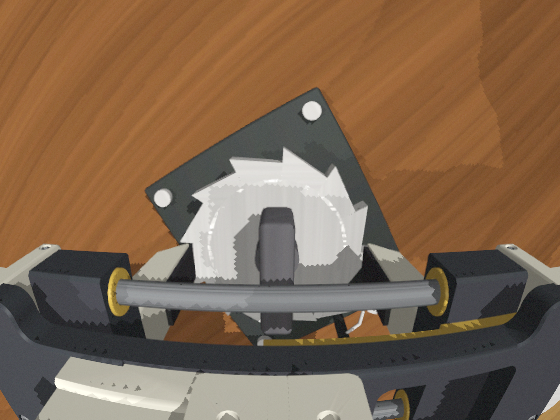

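The bar at (277,265) stands between the open fingers with no contact. I'll close on it.

```bash
python3 -m crank '[[[0.1,0,0.2],0,0],[[0,0,0],0,150],[[0,0,0],0,255],[[0,0,0],0,255],[[0,0,0],0,255]]' 40; python3 -m crank '[[[0,0,0],0,255],[[0,0,0],0,255],[[0,0,0],0,255],[[0,0,0],0,255],[[0,0,0],0,255]]';  python3 -c "
from h import *
print(monitor.observe())"
```

```text
clock: 4.65
position: [0.539, -0.1925, 0.0618]
ee_rot: [1.124, 2.934, -0.0]
force: [-0.2, 0.9, 0.0]
width: 0.701
clock: 5.15
position: [0.539, -0.1924, 0.0617]
ee_rot: [-1.123, -2.934, 0.0]
force: [0.4, 0.4, 0.4]
width: 0.265
{'clock': 5.15, 'joints': array([ 0.6088,  0.5954, -0.5114,  1.8444,  0.3915,  0.803 ,  0.7341]), 'dq': array([ 0.0001,  0.0017, -0.0017,  0.0029,  0.0002,  0.0003,  0.0011]), 'joint_efforts': array([ -0.0011, -66.5083,  -8.4181, -23.0402,  -0.0137,   0.0841,
        -0.0001]), 'position': array([ 0.539 , -0.1924,  0.0617]), 'ee_rot': array([-1.1233, -2.9339,  0.    ]), 'force': array([0.3966, 0.3549, 0.4086]), 'ft_torque': array([-0.0402, -0.1716, -0.0153]), 'width': 0.26524858836580245}
```

```bash
python3 -m crank '[[[0,0,0],0,255],[[0,0,0],0,255],[[0,0,0],0,255]]';  python3 -c "
from h import *
s=monitor.observe();print(s['width']*92,s['ft_torque'],s['force'])"
```

```text
clock: 5.45
position: [0.5389, -0.1925, 0.0617]
ee_rot: [-1.123, -2.934, 0.0]
force: [-1.5, -0.3, 0.7]
width: 0.227
20.882084581613505 [-0.0833 -0.0119  0.0395] [-1.5193 -0.2608  0.6821]
```

```bash
python3 -m crank '[[[0,0,0],0,255],[[0,0,0],0,255],[[0,0,0],0,255],[[0,0,0],0,255]]';  python3 -c "
from h import *
s=monitor.observe();print(s['width']*92,s['ft_torque'],s['force'])"
```

```text
clock: 5.85
position: [0.5389, -0.1925, 0.0617]
ee_rot: [-1.123, -2.934, 0.0]
force: [-0.6, -0.5, 1.2]
width: 0.221
20.29303044492307 [-0.2453  0.1096 -0.0098] [-0.5903 -0.4587  1.1886]
```

```bash
python3 -c "
from h import *
save('wrist','w4.png'); im,d=save('scene','s4.png')
im=cv2.imread('pics/s4.png')[150:350,50:290]; cv2.imwrite('pics/s4c.png',cv2.resize(im,None,fx=3,fy=3,interpolation=2))
s=monitor.observe();print(s['width']*92,s['ft_torque'],s['force'])"
```

```text
20.659490298099783 [-0.2787  0.1302 -0.0396] [-1.4139 -1.7527  1.1649]
```

View pics/w4.png

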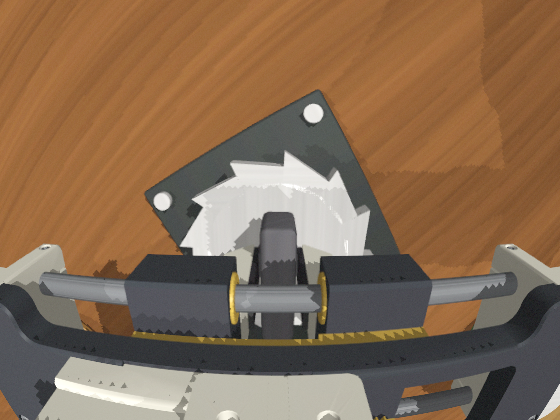

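View pics/s4c.png

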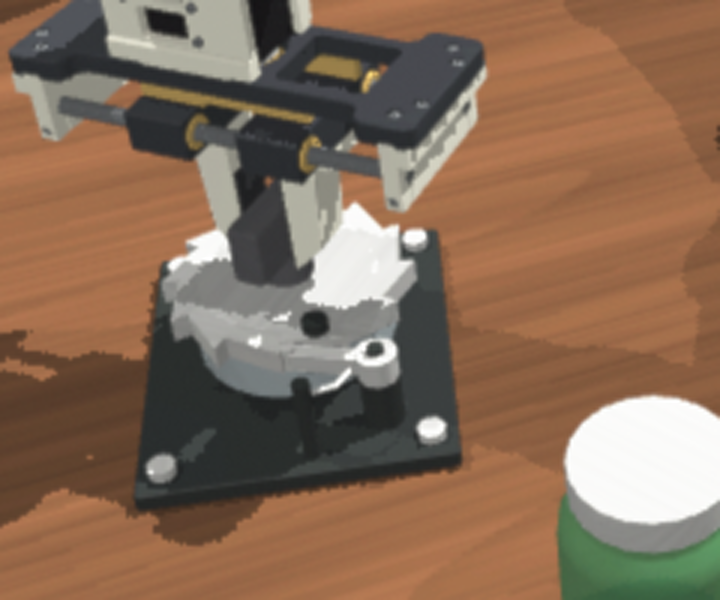

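The fingers hold the bar in both views. I'll start winding 18° clockwise and check that the bar follows.

```bash
python3 -m crank '[[[0,0,0],0,255],[[0,0,0],4,255],[[0,0,0],7,255],[[0,0,0],7,255],[[0,0,0],0,255]]' 50;  python3 -c "
from h import *
im,d,W=wristcloud(); bar(W,d)
s=monitor.observe(); M=R.from_rotvec(s['ee_rot']).as_matrix(); print(np.degrees(np.arctan2(M[1,0],M[0,0])));print(s['width']*92,s['ft_torque'],s['force'],s['position'])"
```

```text
clock: 6.45
position: [0.5389, -0.1925, 0.0617]
ee_rot: [1.571, 2.721, -0.001]
force: [-0.7, -1.0, 0.2]
width: 0.217
bar n 3568 mean [ 0.536  -0.1863  0.0923] rect ((0.537276566028595, -0.19295254349708557), (0.035420630127191544, 0.05868733301758766), 14.86393928527832) ang 121.56924624504778
120.2529599296934
19.74966567854878 [-0.3872  0.161   0.0395] [-0.859  -1.7702  0.6215] [ 0.5389 -0.1925  0.0617]
```

```bash
python3 -c "
from h import *
save('wrist','w5.png'); im,d=save('top','t5.png')
im=cv2.imread('pics/t5.png')[154:304,313:493]; cv2.imwrite('pics/t5c.png',cv2.resize(im,None,fx=4,fy=4,interpolation=2))
print(monitor.observe()['ft_torque'])"
```

```text
[-0.3499  0.2216  0.13  ]
```

View pics/w5.png

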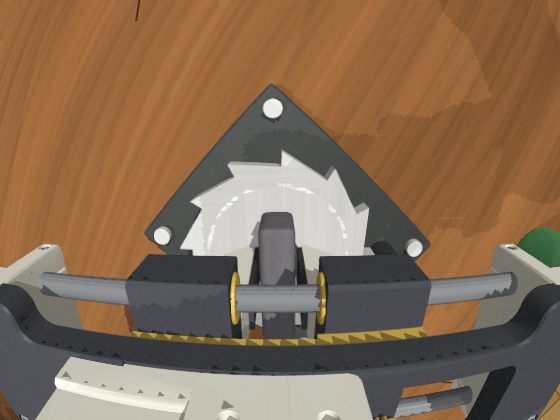

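View pics/t5c.png

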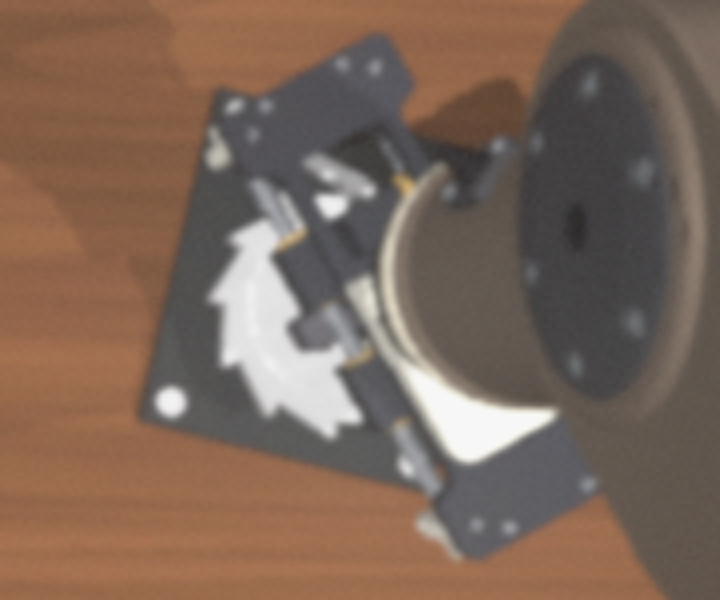

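The wheel turned with the gripper: its teeth look unchanged in the tool view while the plate has rotated. I'll wind 24° more, for 42° in all.

```bash
python3 -m crank '[[[0,0,0],6,255],[[0,0,0],6,255],[[0,0,0],6,255],[[0,0,0],6,255],[[0,0,0],0,255]]';  python3 -c "
from h import *
save('wrist','w6.png'); im,d=save('scene','s6.png')
im=cv2.imread('pics/s6.png')[150:350,50:290]; cv2.imwrite('pics/s6c.png',cv2.resize(im,None,fx=3,fy=3,interpolation=2))
s=monitor.observe(); M=R.from_rotvec(s['ee_rot']).as_matrix(); print(np.degrees(np.arctan2(M[1,0],M[0,0])));print(s['width']*92,s['ft_torque'],s['force'],s['position'])"
```

```text
clock: 7.1
position: [0.5389, -0.1925, 0.0617]
ee_rot: [2.099, 2.337, -0.0]
force: [-1.8, -2.0, -0.4]
width: 0.213
96.35216412918881
19.951419978499704 [-0.4427  0.2295  0.1095] [-2.2517 -2.0377  0.5216] [ 0.5389 -0.1925  0.0617]
```

View pics/w6.png

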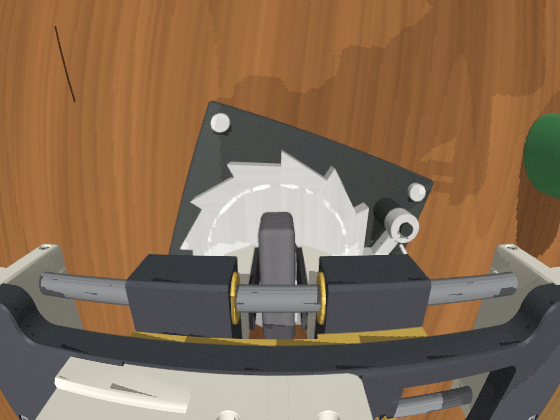

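View pics/s6c.png

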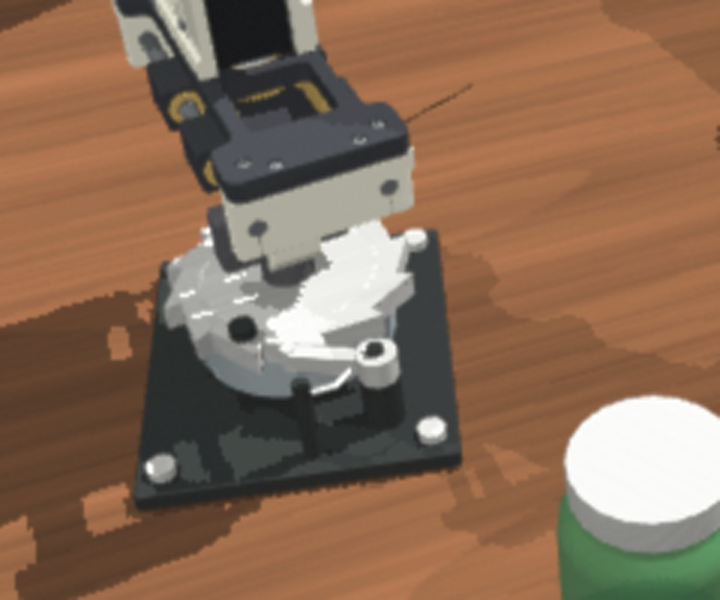

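The stud, at scene crop (242,328), has now passed the pawl's tip at about (275,350). The tool turned 41.7°, so the wheel is about 0.2 rad past the catch. I'll release.

```bash
python3 -m crank '[[[0,0,0],0,180],[[0,0,0],0,120],[[0,0,0],0,60],[[0,0,0],0,0],[[0,0,0],0,0]]'; python3 -m crank '[[[0,0,0],0,0],[[0,0,0],0,0],[[0,0,0],0,0],[[0,0,0],0,0],[[0,0,0],0,0]]'
```

```text
clock: 7.7
position: [0.5391, -0.1922, 0.0617]
ee_rot: [2.1, 2.337, 0.0]
force: [-0.2, 0.2, -0.6]
width: 0.592
clock: 8.2
position: [0.539, -0.1924, 0.0617]
ee_rot: [2.1, 2.336, -0.0]
force: [0.2, 0.4, -0.6]
width: 0.988
```

```bash
python3 -m crank '[[[0,0,-1],0,0],[[0,0,-3],0,0],[[0,0,-4],0,0],[[0,0,-4],0,0],[[0,0,-4],0,0]]'; python3 -m crank '[[[0,0,-2],0,0],[[0,0,0],0,0],[[0,0,0],0,0]]'; python3 -c "
from h import *
im,d,W=wristcloud(); bar(W,d)
cv2.imwrite('pics/w7.png',im[:,:,::-1]); c=cv2.imread('pics/w7.png')[100:260,190:370]
cv2.imwrite('pics/w7c.png',cv2.resize(c,None,fx=3.7,fy=3.7,interpolation=2))
im,d=save('scene','s7.png')
s=monitor.observe(); print(s['clock'],s['position'],s['force'],s['dq'])"
```

```text
clock: 8.7
position: [0.5387, -0.1922, 0.2242]
ee_rot: [2.1, 2.336, 0.001]
force: [0.6, -0.3, 0.0]
width: 1.0
clock: 9.0
position: [0.5389, -0.1924, 0.2422]
ee_rot: [2.1, 2.336, 0.0]
force: [-0.5, -0.7, -0.0]
width: 1.0
bar n 968 mean [ 0.5397 -0.1917  0.0925] rect ((0.5399351119995117, -0.19318920373916626), (0.01611008122563362, 0.05999421700835228), 17.641651153564453) ang 107.65216227149112
9.1 [ 0.5382 -0.1923  0.2407] [-0.3669  1.113  -0.4012] [-0.0022  0.0113  0.0003  0.0012  0.0021 -0.0002  0.0013]
```

View pics/w7c.png

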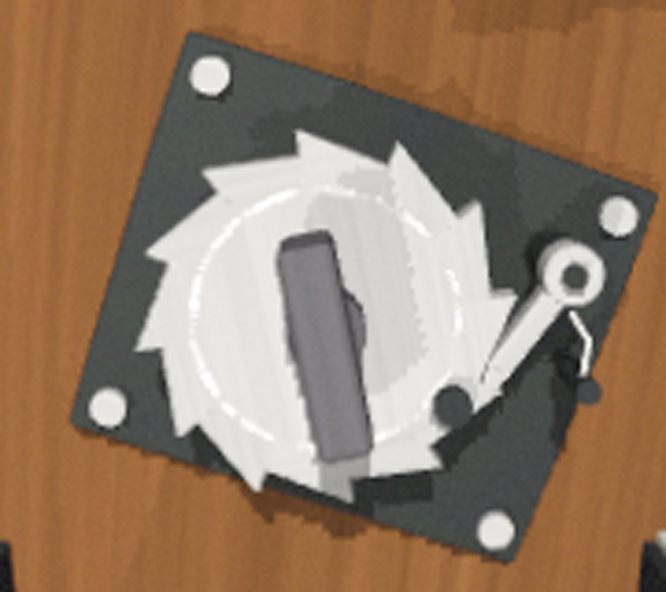

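View pics/s7.png

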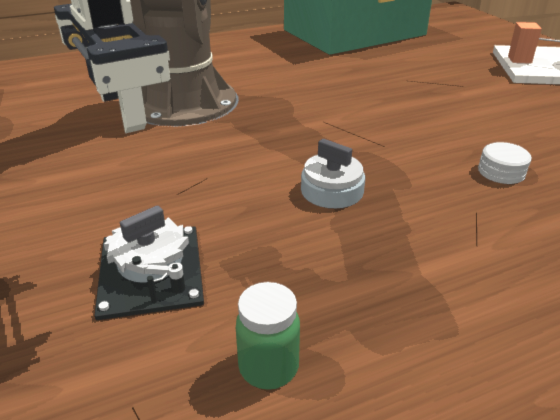

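The bar now reads 107.7°, against 137.7° at the start, so the wheel advanced exactly one 30° tooth. The pawl's tip, at crop (490,385), sits in the notch right behind the studded tooth (stud at (453,405)). The plain knob at scene (333,170) looks unchanged, and the gripper is clear. I'll hand it in.

```bash
python3 -c "
from h import *
print(workorder.sign_off())"
```

```text
the job is handed in; nothing more can be done
None
```

I wound the barrel clockwise by its bar grip until the pawl dropped in behind the studded tooth. Then I let go, raised the gripper clear and handed the job in at about 9 s. The hand-in gave no verdict.

- **Winding:** The stud's position showed the wheel starting one tooth short, at about 0.524. I turned it 42°, roughly 0.2 rad past the catch and well short of the next tooth.
- **Final checks:** The bar moved from 137.7° to 107.7°, exactly one 30° tooth, which puts the wheel at about 1.047. The wrist picture shows the pawl's tip in the notch directly behind the stud. The plain knob looked unchanged by eye in the scene picture, and the force reading was near zero with the gripper clear.
- **What disagreed:** While gripping the 16 mm bar, the gripper opening read about 20 mm. The grip held without visible slip, and the pictures confirmed the wheel followed. I could not read the pawl and wheel joint values directly, so I judged them from the pictures.

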